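# Load the cheese press: fold out the crank, wind it down by feel, fold it away

## Task

Put the cheese in the press under load. Swing the handwheel's folded handle up until it stands against its stop, and crank the wheel clockwise (seen from above) until you feel the pressing plate come down on the mould's lid and the crank get heavier; then give it about half a turn more, certainly not a whole turn, or the curd is crushed. Leave it loaded like that, fold the handle fully flat onto the wheel again and let go, without knocking the mould or the other things about.

Things in the scene. Friction and masses are not known exactly. Their poses are not given: they have to be found in the camera images.
- press: Cheese press, standing fixed on a wooden board over the hob (board top at z = 46 mm): base plate 160 x 200 x 18 mm, two columns 168 mm apart, cross beam, and on it a level aluminium handwheel 152 mm across, its upper face 211 mm above the press's underside; it keeps that height. Origin: centre of the underside, on the wheel's axis; y along the beam..
- wheel_centre (a point): Centre of the handwheel's upper face, on its axis. Round it a hub 40 mm across rises 10 mm, and the threaded spindle (15 mm thick, not turning) stands up to 30 mm above the hub. Turning the wheel clockwise seen from above drives the spindle down 12 mm a turn, against a steady friction of 0.5 N m (8.5 N at the handle), which also keeps the wheel where it is left.
- beam_centre (a point): Underside of the cross beam, on the wheel's axis, 164 mm above the press's underside. Below it the spindle carries a sprung head with a round steel pressing plate 86 mm across. The plate starts 1 to 18 mm above the mould's lid (0.1 to 1.5 turns away); the gap is not reported. In the first half turn after touching, a red ring 6 mm high on the plate's stem slides up into the head.
- dish: Steel drip dish under the mould, 140 mm across, fixed. Origin: centre of its underside. Once the plate bears on the lid its preloaded spring adds 0.25 N m to the wheel's friction at once, then 0.07 N m more per turn: the load is about 130 N at first touch, 165 N half a turn later, 200 N after a turn. At the handle that is a sudden step of 3 to 4 N, still felt when a slow crank stops.
- handle_pivot (a point): Hinge pin of the folding handle, 59 mm from the wheel's axis, 12.5 mm above its upper face, in a clevis 19 mm wide; it goes round with the wheel. The hinge axis is level and square to the handle. The folded handle lies on a chord 52 mm from the axis, its free end counter-clockwise (from above) of the pivot, so clockwise cranking pushes the raised handle against its stop.
- handle_tip (a point): Centre of the handle's free end, 62 mm from the pivot. The handle is a black grip sleeve, 15 to 19 mm in diameter, 11 to 59 mm from the pivot, spinning freely on a steel stem, so that a gripper can keep its own yaw while cranking. Use only this point's position: its axes spin with the sleeve.
- handle (a joint): Fold angle of the handle (rad): 0 = folded flat, the grip lying 3 mm above the wheel's upper face; 1.64 = raised to its stop, 4 degrees past upright. The hinge is stiff (0.05 N m) and stays where it is left.
- mould: White perforated round cheese mould, 107 mm across, filled, with a pale wooden lid standing 8 mm above its rim; 70 mm high in all, loose, 0.9 kg. Stands in the steel drip dish in the middle of the press, under the plate. Origin: centre of its underside, z up.
- mug: White mug, 85 mm across and 100 mm high, handle at its -y side, on the worktop left of the hob. Bystander; origin centre of underside.
- egg_timer: Wind-up egg timer, red top on a cream base, 63 mm across, 50 mm high, behind the press. Bystander; origin centre of underside.
- tin: Red food tin, 75 mm across, 58 mm high, on the worktop left of the hob. Bystander; origin centre of underside.
- salt_mill: Clear salt mill with a grey cap, 44 mm across, 90 mm high, behind the press to the right. Bystander; origin centre of underside.
- spice_jar: Spice jar with a red cap, 45 mm across, 106 mm high, behind the press. Bystander; origin centre of underside.

How it is judged:
By the outcome, as a careful person would: the job done as asked, in the order asked, and still so for the second after the job is handed in, with the robot touching nothing.
It also fails if it takes over 72 s, if anything falls off the work surface, if the arm or the gripper's body presses on something with over 40 N, if the wrist force passes 120 N, or if a joint passes its speed limit or range.

## Robot

A 6-joint arm with a two-finger parallel gripper is mounted at the origin on a cart in front of the work surface, level with it; the furniture and walls round the work are solid. World frame = base frame: x ahead of the robot, y to its left, z up, the work surface at z = 0. Lengths are in mm, angles in rad, forces in N, time in s.
With the tool pointing down it reaches from about 350 to 775 mm from the base axis. Payload 7.3 kg.
Tool frame: the origin (TCP) lies at the very end of the fingers, on their centre line; the grasp point (between the pads) lies 19 mm behind it; z points along the fingers, y is the line along which they close (so a half turn about z gives the same grasp; the last joint's range is limited). The gripper opens to 92 mm and grips with 3 to 60 N. Pads are 19 mm wide; open, the fingers measure 130 mm over their backs; the gripper's body (75 mm by 190 mm) begins 47 mm behind the grasp point.
Start: joints at [1.195, 0.342, 1.524, -0, 1.275, -0.146], TCP at [119.569, 511.222, 226.741] pointing down, gripper open.
Joint ranges: [-2.53, 2.53], [-0.77, 2.02], [0.04, 2.7], [-1, 4.14], [0.28, 2.66], [-3.11, 3.11]. Speed limits (rad/s): [2.57, 2.57, 3.14, 3.14, 3.14, 3.14].

## Interface

Orientations are given as [roll, pitch, yaw] about the fixed x, y, z axes, in that order (R = Rz(yaw) Ry(pitch) Rx(roll)).
In Python, from plant import bot gives the robot as it stands.
- The arm moves only by the tool jog_arm, never from a script. Its argument "targets" is a list of rows, each an object with "xyz": the shift along the tool's x, y, z as a fraction of full scale, a list of three; "spin": the turn about the tool's z as a fraction of full scale. In form: [{"xyz": [x, y, z], "spin": spin}, ...]. A call has exactly 10 rows; each row shifts and turns the commanded pose from where the row before left it, along the tool's axes as they then stand; what a row does not reach is not made up. Full scale, the value 1, is 80 mm for a shift and 0.1 rad for a turn. A row lasts 1/8 s, in which the tool goes at most 62.5 mm and 10.7 degrees, less where a joint would pass 70% of its speed; a pose out of reach is approached as far as the arm can. A call with a number of a shift or a turn outside -1 to 1 is refused whole. A call with a gripper value outside its range is refused whole. "gripper" is the opening in per cent of the stroke, from 0 (shut) to 100 (fully open), set as the call begins (left out, the last holds). The fingers move at their own pace and stop on an object; the grip force is fixed at half the most. Time passes only in rows, so rows that do not move let the fingers close, or fill a call up. It gives the time, the measured TCP pose, the force, the opening and the grip force at its end, in the units of the state.
- bot.get_obs(): the state, without advancing time (a new reading comes with each control period).
- bot.capture(name): name is "scene" or "top" or "wrist"; returns the picture (420x560x3 uint8, blue, green, red); there is no depth.
- bot.get_calibration(name): a dict with "vfov" (degrees; the focal length in pixels is half the picture's height over the tangent of half this angle, whatever the lens; pixels are square), "cx", "cy" (the principal point, pixels), "k1" (the pictures are not rectified: a ray, as slopes to the right and down, at radius r is drawn at 1 + k1 r^2 times it, then the intrinsics apply), "eye" and "rotation" of the camera in the world. Camera axes: x right, y down, z forward; pixel columns grow to the right and rows downward; lengths in mm; the calibration is good to about 2 mm. A picture is of the moment at which its call begins: read the wrist's pose just before it. get_calibration takes no time and is no camera call; for the wrist camera it gives the pose at the moment of the call.
- bot.close_job(): hands the job in; it is judged then, once.
The state is a dict: "time": time; "joint_positions": joint angles; "dq": joint speeds; "tau": joint torques, N m; "tool_pos": TCP position; "tcp_rot": TCP orientation; "contact_force": force on the tool from outside, world axes, zero at the start; "moment": the same for the moment, N m; "grip_width": finger opening in mm; "finger_force": force on a finger pad.
Only numpy, scipy, OpenCV 4.12 (cv2) and the standard library are available. Lean on these libraries where they do the work, as an engineer would, in place of code of your own. Each camera call takes 0.05 s, during which the arm holds its last target. There are 200 camera calls.

## Working session

There is one attempt and no reset: what is moved stays moved. The work goes in short steps, Python scripts to look and compute and a tool call to move; the robot and the scene stay as the last step left them, time stands still between calls to the robot, and variables do not carry over. Pictures are saved under pics/ and viewed, at most 10 in all, crops included, and the job is handed in when it is done.

Besides the shell and the picture viewer there is one more tool, called after "Call:" as name([rows], argument=value, ...), one row to a line, values as JSON. jog_arm: Moves the arm, as the interface text tells. Shift numbers are shares of 80 mm and turn numbers shares of 0.1 rad, none past 1 either way. Its arguments: {"type":"object","properties":{"targets":{"type":"array","items":{"type":"object","properties":{"xyz":{"type":"array","items":{"type":"number"}},"spin":{"type":"number"}}}},"gripper":{"type":"number"}},"required":["targets"]}

```bash
mkdir -p pics; ls; python3 - <<'E'
from plant import bot
import cv2,numpy as np
o=bot.get_obs();print(o)
for n in("scene","top"):
    im=bot.capture(n);cv2.imwrite(f"pics/{n}0.png",im);print(n,bot.get_calibration(n))
print(bot.get_calibration("wrist"))
E
```

```text
pics
{'time': 0.0, 'joint_positions': array([ 1.19503628e+00,  3.42728722e-01,  1.52500169e+00, -2.26347414e-05,
        1.27539751e+00, -1.46019741e-01]), 'dq': array([-0.00028353, -0.00040244,  0.00090568, -0.00132051, -0.00056633,
        0.00048123]), 'tau': array([ 2.36721098e-04, -4.31238914e+01, -2.44219226e+01,  7.18901306e-02,
        5.56211499e-02, -1.09521932e-04]), 'tool_pos': array([119.40189805, 510.83000477, 226.04719903]), 'tcp_rot': array([-3.14007058e+00, -2.01969336e-04,  2.91185880e+00]), 'contact_force': array([-0.68504803, -0.4052471 ,  0.26639299]), 'moment': array([-0.05452641, -0.02789365,  0.0477913 ]), 'finger_force': 0.0, 'grip_width': 91.75223146226028}
scene {'vfov': 47.06171755415069, 'cx': 283.4990397615712, 'cy': 207.66529626460851, 'k1': -0.12095292214818414, 'eye': array([265.67678573, 665.10199147, 984.35114566]), 'rotation': array([-2.37412767,  0.00344146, -2.69822586])}
top {'vfov': 45.24285937220867, 'cx': 280.3054261340375, 'cy': 210.73004719153556, 'k1': -0.09108212092873563, 'eye': array([ 434.04360546, -157.91297844, 1476.94259985]), 'rotation': array([-3.01023312,  0.06415566, -1.54617518])}
{'vfov': 59.4465989563071, 'cx': 278.032442589584, 'cy': 207.08122231581035, 'k1': -0.08531927295576708, 'eye': array([ 47.56064834, 527.56067827, 383.68742055]), 'rotation': array([2.86288081e+00, 2.15562366e-03, 1.34131998e+00])}
```

View pics/scene0.png

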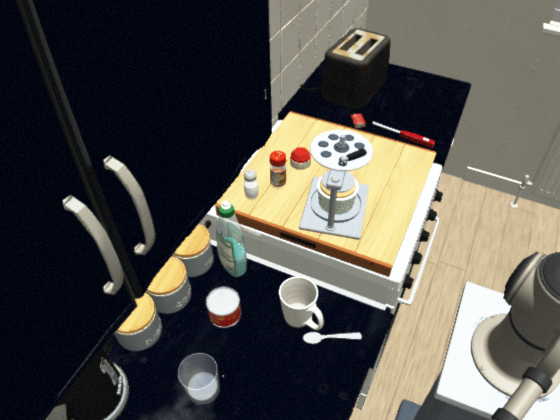

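View pics/top0.png

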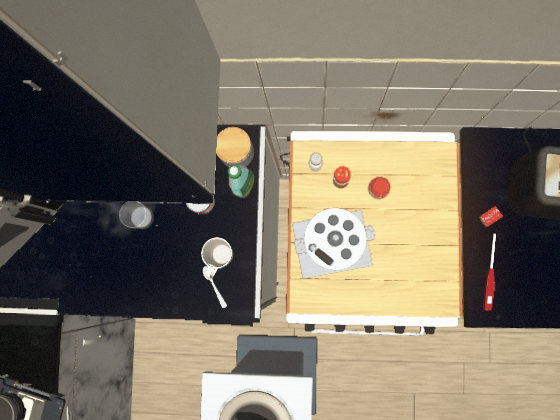

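The scene view shows the press with the wheel at about (342,150). The top view shows the wheel at about (336,238), with the black grip from about (312,247) to (331,263) on the robot's side. Next I cast rays onto the wheel plane.

```bash
cat > h.py <<'E'
import cv2,numpy as np
from scipy.spatial.transform import Rotation as Ro
from plant import bot
def K(c):
    f=210/np.tan(np.radians(c['vfov'])/2);return np.array([[f,0,c['cx']],[0,f,c['cy']],[0,0,1]]),np.array([c['k1'],0,0,0,0.])
def rays(c,px):
    k,d=K(c);n=cv2.undistortPoints(np.float64(px).reshape(-1,1,2),k,d)[:,0]
    return np.c_[n,np.ones(len(n))]@Ro.from_euler('xyz',c['rotation']).as_matrix().T
def onplane(c,px,z):
    r=rays(c,px);return c['eye']+r*((z-c['eye'][2])/r[:,2])[:,None]
def project(c,P):
    k,d=K(c);R=Ro.from_euler('xyz',c['rotation']).as_matrix()
    q=(np.float64(P).reshape(-1,3)-c['eye'])@R
    return cv2.projectPoints(q,np.zeros(3),np.zeros(3),k,d)[0][:,0]
E
python3 - <<'E'
from h import *
im=cv2.imread('pics/top0.png');sc=cv2.imread('pics/scene0.png')
a=cv2.resize(im[195:290,280:390],None,fx=5,fy=5,interpolation=cv2.INTER_CUBIC)[:, :400]
b=cv2.resize(sc[120:240,290:380],None,fx=4,fy=4,interpolation=cv2.INTER_CUBIC)
H=480;o=np.zeros((H,790,3),np.uint8);o[:475,:400]=a;o[:480,405:405+360]=b
cv2.imwrite('pics/crop1.png',o)
ct=bot.get_calibration('top');cs=bot.get_calibration('scene')
hsv=cv2.cvtColor(im,cv2.COLOR_BGR2HSV)
m=((hsv[...,1]<40)&(hsv[...,2]>200)).astype(np.uint8);m[:,:290]=0;m[:200]=0;m[285:]=0;m[:,385:]=0
cs_,_=cv2.findContours(m,cv2.RETR_EXTERNAL,cv2.CHAIN_APPROX_NONE)
for q in sorted(cs_,key=len)[-3:]: print(len(q),cv2.minEnclosingCircle(q),cv2.boundingRect(q))
print(onplane(ct,[[336,238],[312,247],[331,263]],257))
print(onplane(cs,[[342,150]],257))
print(onplane(ct,[[290,137],[458,137],[290,317],[459,318]],46))
E
```

```text
268 ((331.9517822265625, 244.093994140625), 43.8294563293457) (293, 208, 82, 70)
[[ 529.32977028 -212.02011816  257.        ]
 [ 506.45407628 -154.48656353  257.        ]
 [ 468.90209004 -200.75276578  257.        ]]
[[ 524.86147431 -198.97891265  257.        ]]
[[ 839.37707744  -84.43433407   46.        ]
 [ 845.06660213 -572.24598178   46.        ]
 [ 321.55802147  -95.93497273   46.        ]
 [ 329.24628115 -565.2100615    46.        ]]
```

View pics/crop1.png

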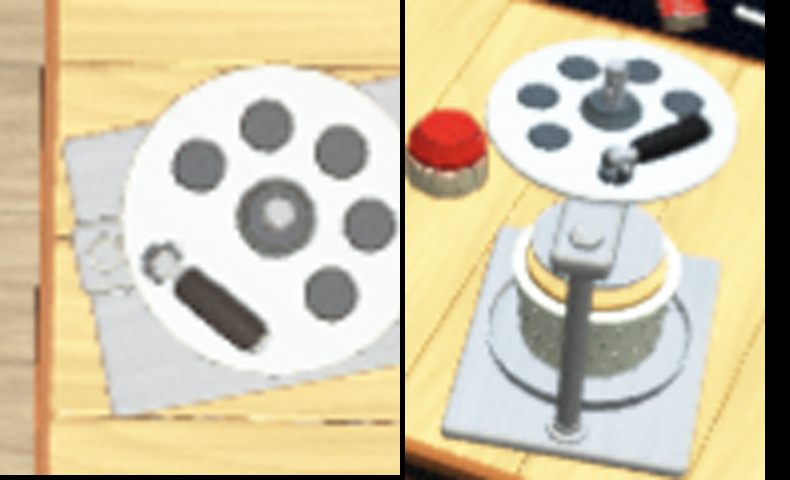

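The enlarged crop shows the wheel in the top view with its left edge at x=304.8, top at y=208 and bottom at y=270. The hub is near (335.2,238.4), the pivot near (312.6,247.4) and the grip end near (332.4,264). The scene half gives the hub at (341.5,147), the pivot at (344,160.5) and the tip at (367,150).

```bash
python3 - <<'E'
from h import *
ct=bot.get_calibration('top');cs=bot.get_calibration('scene')
im=cv2.imread('pics/top0.png');sc=cv2.imread('pics/scene0.png')
def f(c,e,z):
    (x,y)=e;return onplane(c,[[x,y]],z)[0].round(1)
# wheel ellipse: fit edge points on white mask boundary
for n,i,c,ctr,r in(('t',im,ct,(336,238),(34,34)),('s',sc,cs,(342,150),(36,24))):
    g=cv2.cvtColor(i,cv2.COLOR_BGR2HSV);m=((g[...,1]<25)&(g[...,2]>222)).astype(np.uint8)
    mm=np.zeros_like(m);cv2.ellipse(mm,ctr,r,0,0,360,1,-1);m&=mm
    q=max(cv2.findContours(m,cv2.RETR_EXTERNAL,cv2.CHAIN_APPROX_NONE)[0],key=len)
    P=onplane(c,cv2.convexHull(q)[:,0].astype(float),257)
    A=np.c_[2*P[:,:2],np.ones(len(P))];s=np.linalg.lstsq(A,(P[:,:2]**2).sum(1),rcond=None)[0]
    print(n,s[:2],np.sqrt(s[2]+s[:2]@s[:2]),'hub',)
    k=((i.max(2)<75)).astype(np.uint8)&mm   # black grip
    _,l,st,ce=cv2.connectedComponentsWithStats(k)
    for j in range(1,len(st)):
        if st[j][4]>20:
            yx=np.argwhere(l==j)[:,::-1].astype(np.float32);print(st[j],ce[j],cv2.minAreaRect(yx),onplane(c,[ce[j]],269)[0].round(1))
print('hub',f(ct,(335.2,238.4),267),f(cs,(341.3,147.5),264))
print('piv',f(ct,(312.6,247.4),272),f(cs,(344,160.5),272))
print('tip',f(ct,(332.4,264),269),f(cs,(367,150),269))
E
```

```text
t [ 527.08799263 -208.82577911] 75.41369339373911 hub
s [ 528.48227745 -203.6004386 ] 74.95544308936867 hub
[348 149  18  11 109] [356.48623853 154.21100917] ((356.0000305175781, 154.5), (6.260990142822266, 18.335756301879883), 63.43495178222656) [ 484.8 -184.8  269. ]
hub [ 527.6 -209.7  267. ] [ 527.1 -198.7  264. ]
piv [ 504.6 -156.   272. ] [ 502.2 -147.8  272. ]
tip [ 466.3 -203.7  269. ] [ 467.5 -210.1  269. ]
```

```bash
cat >> h.py <<'E'
def plan(way,n=10,start=None):
    """way: list of (x,y,z,yaw) world; rows spread evenly by n per segment; prints rows to write in the move"""
    o=bot.get_obs();p=np.r_[o['tool_pos'],o['tcp_rot'][2]] if start is None else np.float64(start)
    print('from',p.round(2),'F',o['contact_force'].round(1),'t',round(o['time'],2))
    ns=n if isinstance(n,list) else [n]*len(way)
    for w,k in zip(way,ns):
        for t in range(1,k+1):
            d=(np.float64(w)-p)/(k-t+1);R=Ro.from_euler('xyz',[np.pi,0,p[3]])
            print(np.r_[R.inv().apply(d[:3])/80,-d[3]/.1].round(2).tolist());p=p+d
        print('--')
E
python3 - <<'E'
from h import *
y=bot.get_obs()['tcp_rot'][2]
plan([(370,150,380,y-1),(455,-205,400,.91)])
E
```

```text
from [119.45 510.85 226.12   2.91] F [ 0.5  0.8 -0.3] t 0.1
[-0.41, -0.37, -0.19, 1.0]
[-0.44, -0.33, -0.19, 1.0]
[-0.47, -0.28, -0.19, 1.0]
[-0.5, -0.23, -0.19, 1.0]
[-0.52, -0.18, -0.19, 1.0]
[-0.53, -0.13, -0.19, 1.0]
[-0.54, -0.07, -0.19, 1.0]
[-0.55, -0.02, -0.19, 1.0]
[-0.55, 0.04, -0.19, 1.0]
[-0.54, 0.09, -0.19, 1.0]
--
[-0.45, -0.05, -0.03, 1.0]
[-0.46, -0.0, -0.02, 1.0]
[-0.45, 0.04, -0.02, 1.0]
[-0.45, 0.09, -0.02, 1.0]
[-0.44, 0.13, -0.02, 1.0]
[-0.42, 0.18, -0.02, 1.0]
[-0.4, 0.22, -0.02, 1.0]
[-0.38, 0.26, -0.02, 1.0]
[-0.35, 0.29, -0.02, 1.0]
[-0.32, 0.33, -0.02, 1.0]
--
```

Call:
jog_arm([
  {"xyz":[-0.41,-0.37,-0.19],"spin":1},
  {"xyz":[-0.44,-0.33,-0.19],"spin":1},
  {"xyz":[-0.47,-0.28,-0.19],"spin":1},
  {"xyz":[-0.5,-0.23,-0.19],"spin":1},
  {"xyz":[-0.52,-0.18,-0.19],"spin":1},
  {"xyz":[-0.53,-0.13,-0.19],"spin":1},
  {"xyz":[-0.54,-0.07,-0.19],"spin":1},
  {"xyz":[-0.55,-0.02,-0.19],"spin":1},
  {"xyz":[-0.55,0.04,-0.19],"spin":1},
  {"xyz":[-0.54,0.09,-0.19],"spin":1},
], gripper=39)

```text
time: 1.35
tool_pos: [370.3, 149.0, 379.0]
tcp_rot: [-3.141, -0.0, 1.908]
contact_force: [0.5, 0.7, 0.2]
grip_width: 35.9
finger_force: 0.0
```

Call:
jog_arm([
  {"xyz":[-0.45,-0.05,-0.03],"spin":1},
  {"xyz":[-0.46,0,-0.02],"spin":1},
  {"xyz":[-0.45,0.04,-0.02],"spin":1},
  {"xyz":[-0.45,0.09,-0.02],"spin":1},
  {"xyz":[-0.44,0.13,-0.02],"spin":1},
  {"xyz":[-0.42,0.18,-0.02],"spin":1},
  {"xyz":[-0.4,0.22,-0.02],"spin":1},
  {"xyz":[-0.38,0.26,-0.02],"spin":1},
  {"xyz":[-0.35,0.29,-0.02],"spin":1},
  {"xyz":[-0.32,0.33,-0.02],"spin":1},
])

```text
time: 2.6
tool_pos: [455.8, -206.2, 395.2]
tcp_rot: [-3.141, -0.0, 0.908]
contact_force: [0.4, 0.2, -0.2]
grip_width: 35.9
finger_force: 0.0
```

```bash
python3 - <<'E'
from h import *
c=bot.get_calibration('wrist');im=bot.capture('wrist');cv2.imwrite('pics/w1.png',im);print(c)
print(project(c,[[527,-206,267],[504,-153,270],[467,-205,269]]))
np.save('w1.npy',c,allow_pickle=True)
E
```

```text
{'vfov': 59.4465989563071, 'cx': 278.032442589584, 'cy': 207.08122231581035, 'k1': -0.08531927295576708, 'eye': array([ 502.00183714, -148.12338292,  552.72425826]), 'rotation': array([ 2.86159573e+00,  8.17234420e-04, -6.62096733e-01])}
[[349.7983588  142.65936286]
 [284.47704287 105.66506402]
 [287.62549224 188.61480725]]
```

View pics/w1.png

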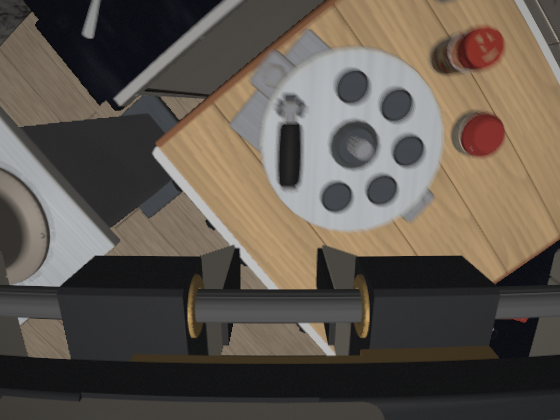

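The wrist view shows the wheel close up. The hub is near (354,145), the hinge near (291,107), and the black grip runs from about (290,124) to (289,187).

```bash
python3 - <<'E'
from h import *
c=np.load('w1.npy',allow_pickle=True).item();im=cv2.imread('pics/w1.png')
roi=np.zeros(im.shape[:2],np.uint8);roi[115:195,270:310]=1
m=((im.max(2)<75).astype(np.uint8))&roi
ys,xs=np.nonzero(m);r=cv2.minAreaRect(np.c_[xs,ys].astype(np.float32));print(r,len(xs))
b=cv2.boxPoints(r);b=b[np.argsort(b[:,1])]
e=np.array([b[:2].mean(0),b[2:].mean(0)]);P=onplane(c,e,271);print('grip ends',P.round(1),np.linalg.norm(P[1]-P[0]))
d=(P[1]-P[0])[:2];print('dir yaw',np.arctan2(-d[1],-d[0]))
g=cv2.cvtColor(im,cv2.COLOR_BGR2HSV);w=((g[...,1]<35)&(g[...,2]>150)).astype(np.uint8)
mm=np.zeros_like(w);cv2.ellipse(mm,(352,139),(96,96),0,0,360,1,-1);w&=mm
w=cv2.morphologyEx(w,cv2.MORPH_OPEN,np.ones((7,7)))
q=cv2.convexHull(max(cv2.findContours(w,0,1)[0],key=cv2.contourArea));print('wheel px',cv2.fitEllipse(q))
Q=onplane(c,q[:,0].astype(float),257)
s=np.linalg.lstsq(np.c_[2*Q[:,:2],np.ones(len(Q))],(Q[:,:2]**2).sum(1),rcond=None)[0];print(s[:2],np.sqrt(s[2]+s[:2]@s[:2]))
print('hub',onplane(c,[[354,145]],267),'piv',onplane(c,[[291,106]],272))
E
```

```text
((289.0, 154.5), (63.0, 20.0), 90.0) 1230
grip ends [[ 498.9 -165.1  271. ]
 [ 469.4 -203.6  271. ]] 48.50243725115209
dir yaw 0.9162255345402189
wheel px ((352.0786437988281, 139.1446533203125), (178.92176818847656, 185.88087463378906), 34.64704513549805)
[ 529.12573542 -210.71638674] 73.49365572400986
hub [[ 528.55620993 -209.47800335  267.        ]] piv [[ 507.65136026 -156.12211011  272.        ]]
```

```bash
python3 - <<'E'
from h import *
plan([(474.6,-196.9,345,.914),(474.6,-196.9,275,.914),(474.6,-196.9,261.5,.914)],[3,3,4])
E
```

```text
from [ 456.41 -210.01  394.3     0.9 ] F [-2.7 -1.4 -1.1] t 2.65
[0.09, 0.03, 0.21, -0.04]
[0.09, 0.03, 0.21, -0.04]
[0.09, 0.03, 0.21, -0.04]
--
[0.0, -0.0, 0.29, -0.0]
[0.0, -0.0, 0.29, -0.0]
[0.0, -0.0, 0.29, -0.0]
--
[0.0, -0.0, 0.04, -0.0]
[0.0, -0.0, 0.04, -0.0]
[0.0, -0.0, 0.04, -0.0]
[0.0, -0.0, 0.04, -0.0]
--
```

Call:
jog_arm([
  {"xyz":[0.09,0.03,0.21],"spin":-0.04},
  {"xyz":[0.09,0.03,0.21],"spin":-0.04},
  {"xyz":[0.09,0.03,0.21],"spin":0},
  {"xyz":[0,0,0.29],"spin":0},
  {"xyz":[0,0,0.29],"spin":0},
  {"xyz":[0,0,0.15],"spin":0},
  {"xyz":[0,0,0],"spin":0},
  {"xyz":[0,0,0],"spin":0},
  {"xyz":[0,0,0],"spin":0},
  {"xyz":[0,0,0],"spin":0},
])

```text
time: 3.9
tool_pos: [474.8, -192.4, 287.2]
tcp_rot: [3.141, -0.0, 0.92]
contact_force: [-0.3, 0.5, -0.4]
grip_width: 35.6
finger_force: 0.0
```

Call:
jog_arm([
  {"xyz":[-0.046,0.032,0],"spin":0.06},
  {"xyz":[0,0,0],"spin":0},
  {"xyz":[0,0,0],"spin":0},
  {"xyz":[0,0,0],"spin":0},
  {"xyz":[0,0,0],"spin":0},
  {"xyz":[0,0,0],"spin":0},
  {"xyz":[0,0,0],"spin":0},
  {"xyz":[0,0,0],"spin":0},
  {"xyz":[0,0,0],"spin":0},
  {"xyz":[0,0,0],"spin":0},
])

```text
time: 5.15
tool_pos: [474.4, -196.8, 286.7]
tcp_rot: [-3.142, -0.0, 0.914]
contact_force: [0.5, -0.2, 0.0]
grip_width: 35.7
finger_force: 0.0
```

```bash
python3 - <<'E'
from h import *
c=bot.get_calibration('wrist');o=bot.get_obs();im=bot.capture('wrist');cv2.imwrite('pics/w2.png',im)
print(o['tool_pos'],o['tcp_rot'][2],project(c,[o['tool_pos'],[498.9,-165.1,271],[469.4,-203.6,271]]))
np.save('w2.npy',c,allow_pickle=True)
E
```

```text
[ 474.43666426 -196.76536779  286.68555689] 0.9138251175436372 [[276.69165326 266.33253331]
 [276.81187266 175.6741106 ]
 [277.1703155  268.28063676]]
```

View pics/w2.png

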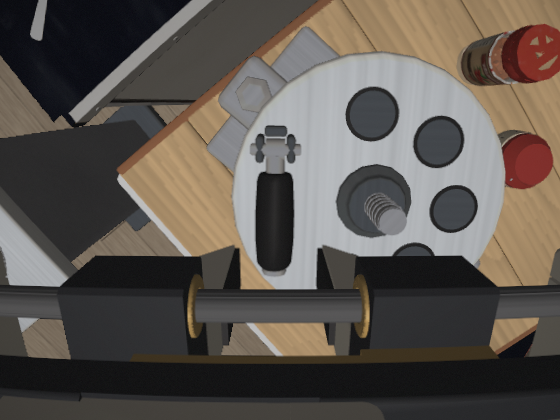

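The view confirms the alignment. The grip is centred at column 274.5 (rows 172–270) against the expected 277, and the fingertips straddle it at (238,250) and (320,250). I shift 1 mm toward tool −y and descend.

Call:
jog_arm([
  {"xyz":[0,-0.014,0.08],"spin":0},
  {"xyz":[0,0,0.08],"spin":0},
  {"xyz":[0,0,0.08],"spin":0},
  {"xyz":[0,0,0.07],"spin":0},
  {"xyz":[0,0,0],"spin":0},
  {"xyz":[0,0,0],"spin":0},
  {"xyz":[0,0,0],"spin":0},
  {"xyz":[0,0,0],"spin":0},
  {"xyz":[0,0,0],"spin":0},
  {"xyz":[0,0,0],"spin":0},
])

```text
time: 6.45
tool_pos: [473.6, -196.1, 261.9]
tcp_rot: [3.142, -0.0, 0.914]
contact_force: [-0.1, 0.2, 0.1]
grip_width: 35.8
finger_force: 0.0
```

Call:
jog_arm([
  {"xyz":[0,0,0],"spin":0},
  {"xyz":[0,0,0],"spin":0},
  {"xyz":[0,0,0],"spin":0},
  {"xyz":[0,0,0],"spin":0},
  {"xyz":[0,0,0],"spin":0},
  {"xyz":[0,0,0],"spin":0},
  {"xyz":[0,0,0],"spin":0},
  {"xyz":[0,0,0],"spin":0},
  {"xyz":[0,0,0],"spin":0},
  {"xyz":[0,0,0],"spin":0},
], gripper=0)

```text
time: 7.7
tool_pos: [473.0, -195.8, 261.7]
tcp_rot: [-3.14, 0.0, 0.914]
contact_force: [-4.1, 3.7, 0.2]
grip_width: 17.5
finger_force: 30.0
```

Call:
jog_arm([
  {"xyz":[0.0085,0,-0.104],"spin":0},
  {"xyz":[0.025,0,-0.101],"spin":0},
  {"xyz":[0.042,0,-0.096],"spin":0},
  {"xyz":[0.057,0,-0.088],"spin":0},
  {"xyz":[0.07,0,-0.077],"spin":0},
  {"xyz":[0.082,0,-0.065],"spin":0},
  {"xyz":[0.091,0,-0.05],"spin":0},
  {"xyz":[0.098,0,-0.035],"spin":0},
  {"xyz":[0.103,0,-0.018],"spin":0},
  {"xyz":[0.104,0,-0.001],"spin":0},
])

```text
time: 8.95
tool_pos: [505.4, -155.8, 310.4]
tcp_rot: [-3.139, 0.008, 0.912]
contact_force: [-3.8, -18.2, -28.2]
grip_width: 17.8
finger_force: 30.0
```

Call:
jog_arm([
  {"xyz":[0.015,0,0],"spin":0},
  {"xyz":[0,0,0],"spin":0},
  {"xyz":[0,0,0],"spin":0},
  {"xyz":[0,0,0],"spin":0},
  {"xyz":[0,0,0],"spin":0},
  {"xyz":[0,0,0],"spin":0},
  {"xyz":[0,0,0],"spin":0},
  {"xyz":[0,0,0],"spin":0},
  {"xyz":[0,0,0],"spin":0},
  {"xyz":[0,0,0],"spin":0},
])

```text
time: 10.2
tool_pos: [506.2, -155.8, 310.3]
tcp_rot: [-3.14, 0.008, 0.911]
contact_force: [-1.7, -13.6, -26.4]
grip_width: 17.3
finger_force: 30.0
```

```bash
python3 - <<'E'
from h import *
o=bot.get_obs();im=bot.capture('wrist');t=bot.capture('top');s=bot.capture('scene')
out=np.zeros((420,800,3),np.uint8);out[:, :400]=im[:, 80:480]
out[:,410:]=0
a=cv2.resize(s[120:200,300:398],None,fx=4,fy=4)[:, :390];out[:320,410:800]=a
cv2.imwrite('pics/c3.png',out);print(o['joint_positions'].round(2))
E
```

```text
[-0.44  0.3   1.35 -0.01  1.49  0.22]
```

View pics/c3.png

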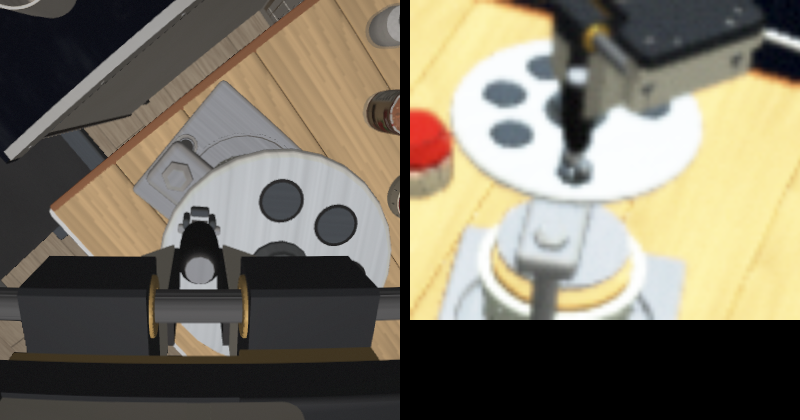

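The wrist half shows the handle upright between the fingers, its end seen at (200,268) in the crop. The scene half shows it standing at the wheel's rim. I open the gripper, slide lower on the sleeve and grip again.

Call:
jog_arm([
  {"xyz":[0,0,0],"spin":0},
  {"xyz":[0,0,0],"spin":0},
  {"xyz":[0,0,0],"spin":0},
  {"xyz":[0,0,0],"spin":0},
  {"xyz":[0,0,0.07],"spin":0},
  {"xyz":[0,0,0.1],"spin":0},
  {"xyz":[0,0,0.1],"spin":0},
  {"xyz":[0,0,0],"spin":0},
  {"xyz":[0,0,0],"spin":0},
  {"xyz":[0,0,0],"spin":0},
], gripper=34)

```text
time: 11.6
tool_pos: [507.7, -152.1, 291.4]
tcp_rot: [3.141, -0.0, 0.914]
contact_force: [-0.6, 0.3, -1.1]
grip_width: 31.1
finger_force: 0.0
```

Call:
jog_arm([
  {"xyz":[0,0,0],"spin":0},
  {"xyz":[0,0,0],"spin":0},
  {"xyz":[0,0,0],"spin":0},
  {"xyz":[0,0,0],"spin":0},
  {"xyz":[0,0,0],"spin":0},
  {"xyz":[0,0,0],"spin":0},
  {"xyz":[0,0,0],"spin":0},
  {"xyz":[0,0,0],"spin":0},
  {"xyz":[0,0,0],"spin":0},
  {"xyz":[0,0,0],"spin":0},
], gripper=0)

```text
time: 12.85
tool_pos: [508.6, -152.8, 291.4]
tcp_rot: [3.138, -0.0, 0.913]
contact_force: [4.3, -3.1, 0.3]
grip_width: 17.7
finger_force: 30.0
```

```bash
cat >> h.py <<'E'
def crank(b0,b1,n=8,r=60.):
    b=np.radians(np.linspace(b0,b1,n+1));P=np.c_[r*np.cos(b),-r*np.sin(b)]/80
    print(b0,'->',b1,np.diff(P.round(3),axis=0).round(3).tolist())
def feel(F,tcp,yaw=.913,c=(531.2,-208.4)):
    d=np.array(tcp[:2])-c;r=np.hypot(*d);d/=r;t=np.array([d[1],-d[0]])
    print('angle',np.degrees(np.arctan2(d[1],d[0])).round(1),'r',r.round(1),'tang',(F[:2]@t).round(1),'rad',(F[:2]@d).round(1),'z',F[2].round(1))
E
python3 - <<'E'
from h import *
for b in range(60,-300,-60): crank(b,b-60)
E
```

```text
60 -> 0 [[0.082, 0.055], [0.073, 0.065], [0.065, 0.073], [0.055, 0.082], [0.043, 0.088], [0.031, 0.093], [0.02, 0.096], [0.006, 0.098]]
0 -> -60 [[-0.006, 0.098], [-0.02, 0.096], [-0.031, 0.093], [-0.043, 0.088], [-0.055, 0.082], [-0.065, 0.073], [-0.073, 0.065], [-0.082, 0.055]]
-60 -> -120 [[-0.088, 0.043], [-0.093, 0.031], [-0.096, 0.02], [-0.098, 0.006], [-0.098, -0.006], [-0.096, -0.02], [-0.093, -0.031], [-0.088, -0.043]]
-120 -> -180 [[-0.082, -0.055], [-0.073, -0.065], [-0.065, -0.073], [-0.055, -0.082], [-0.043, -0.088], [-0.031, -0.093], [-0.02, -0.096], [-0.006, -0.098]]
-180 -> -240 [[0.006, -0.098], [0.02, -0.096], [0.031, -0.093], [0.043, -0.088], [0.055, -0.082], [0.065, -0.073], [0.073, -0.065], [0.082, -0.055]]
-240 -> -300 [[0.088, -0.043], [0.093, -0.031], [0.096, -0.02], [0.098, -0.006], [0.098, 0.006], [0.096, 0.02], [0.093, 0.031], [0.088, 0.043]]
```

Call:
jog_arm([
  {"xyz":[0.082,0.055,0],"spin":0},
  {"xyz":[0.073,0.065,0],"spin":0},
  {"xyz":[0.065,0.073,0],"spin":0},
  {"xyz":[0.055,0.082,0],"spin":0},
  {"xyz":[0.043,0.088,0],"spin":0},
  {"xyz":[0.031,0.093,0],"spin":0},
  {"xyz":[0.02,0.096,0],"spin":0},
  {"xyz":[0.006,0.098,0],"spin":0},
  {"xyz":[0,0,0],"spin":0},
  {"xyz":[0,0,0],"spin":0},
])

```text
time: 14.1
tool_pos: [564.1, -162.0, 291.2]
tcp_rot: [-3.138, 0.006, 0.912]
contact_force: [-11.7, -7.5, 5.0]
grip_width: 17.9
finger_force: 30.1
```

```bash
python3 - <<'E'
from h import *
o=bot.get_obs();print(o['contact_force'].round(1));feel(o['contact_force'],o['tool_pos'])
E
```

```text
[-11.7  -7.5   5. ]
angle 54.6 r 56.9 tang -5.2 rad -12.9 z 5.0
```

Call:
jog_arm([
  {"xyz":[-0.03,0.098,0],"spin":0},
  {"xyz":[-0.032,0.096,0],"spin":0},
  {"xyz":[-0.031,0.093,0],"spin":0},
  {"xyz":[-0.043,0.088,0],"spin":0},
  {"xyz":[-0.055,0.082,0],"spin":0},
  {"xyz":[-0.065,0.073,0],"spin":0},
  {"xyz":[-0.073,0.065,0],"spin":0},
  {"xyz":[-0.082,0.055,0],"spin":0},
  {"xyz":[0,0,0],"spin":0},
  {"xyz":[0,0,0],"spin":0},
])

```text
time: 15.35
tool_pos: [586.8, -216.3, 291.2]
tcp_rot: [-3.137, -0.0, 0.914]
contact_force: [-5.5, 4.5, 4.4]
grip_width: 18.2
finger_force: 30.0
```

```bash
python3 - <<'E'
from h import *
o=bot.get_obs();print(o['contact_force'].round(1));feel(o['contact_force'],o['tool_pos'],c=(528,-209.5))
E
```

```text
[-5.5  4.5  4.4]
angle -6.6 r 59.2 tang -3.9 rad -6.0 z 4.4
```

```bash
cat >> h.py <<'E'
def crank2(b0,r=60.):
    b=np.radians(b0-np.r_[0,8,16,24,32,40,48,51,54,57,60]);P=np.c_[r*np.cos(b),-r*np.sin(b)]/80
    print(b0,np.diff(P.round(3),axis=0).round(3).tolist())
E
python3 - <<'E'
from h import *
for b in range(-60,-420,-60): crank2(b)
E
```

```text
-60 [[-0.094, 0.045], [-0.1, 0.033], [-0.103, 0.018], [-0.104, 0.004], [-0.104, -0.011], [-0.102, -0.026], [-0.037, -0.013], [-0.036, -0.015], [-0.035, -0.017], [-0.035, -0.018]]
-120 [[-0.087, -0.059], [-0.078, -0.07], [-0.067, -0.08], [-0.055, -0.089], [-0.043, -0.095], [-0.029, -0.101], [-0.007, -0.039], [-0.005, -0.039], [-0.003, -0.039], [-0.001, -0.039]]
-180 [[0.007, -0.104], [0.022, -0.103], [0.036, -0.098], [0.049, -0.092], [0.061, -0.085], [0.073, -0.075], [0.03, -0.026], [0.031, -0.024], [0.033, -0.022], [0.033, -0.021]]
-240 [[0.094, -0.045], [0.1, -0.033], [0.103, -0.018], [0.104, -0.004], [0.104, 0.011], [0.102, 0.026], [0.037, 0.013], [0.036, 0.015], [0.035, 0.017], [0.035, 0.018]]
-300 [[0.087, 0.059], [0.078, 0.07], [0.067, 0.08], [0.055, 0.089], [0.043, 0.095], [0.029, 0.101], [0.007, 0.039], [0.005, 0.039], [0.003, 0.039], [0.001, 0.039]]
-360 [[-0.007, 0.104], [-0.022, 0.103], [-0.036, 0.098], [-0.049, 0.092], [-0.061, 0.085], [-0.073, 0.075], [-0.03, 0.026], [-0.031, 0.024], [-0.033, 0.022], [-0.033, 0.021]]
```

Call:
jog_arm([
  {"xyz":[-0.1,0.034,0],"spin":0},
  {"xyz":[-0.1,0.033,0],"spin":0},
  {"xyz":[-0.103,0.018,0],"spin":0},
  {"xyz":[-0.104,0.004,0],"spin":0},
  {"xyz":[-0.104,-0.011,0],"spin":0},
  {"xyz":[-0.102,-0.026,0],"spin":0},
  {"xyz":[-0.037,-0.013,0],"spin":0},
  {"xyz":[-0.036,-0.015,0],"spin":0},
  {"xyz":[-0.035,-0.017,0],"spin":0},
  {"xyz":[-0.035,-0.018,0],"spin":0},
])

```text
time: 16.6
tool_pos: [552.9, -265.0, 291.3]
tcp_rot: [3.137, -0.003, 0.915]
contact_force: [8.9, -0.8, -1.4]
grip_width: 17.8
finger_force: 30.0
```

```bash
python3 - <<'E'
from h import *
o=bot.get_obs();print(o['contact_force'].round(1));feel(o['contact_force'],o['tool_pos'],c=(528,-209.5))
s=bot.capture('scene');cv2.imwrite('pics/s4.png',s)
g=cv2.cvtColor(s,cv2.COLOR_BGR2HSV);m=(((g[...,0]<6)|(g[...,0]>174))&(g[...,1]>150)&(g[...,2]>90))[160:220,310:370]
print(m.sum(),np.argwhere(m)[:5]+[160,310])
E
```

```text
[ 8.9 -0.8 -1.4]
angle -65.9 r 60.8 tang -7.8 rad 4.4 z -1.4
0 []
```

Call:
jog_arm([
  {"xyz":[-0.091,-0.053,0],"spin":0},
  {"xyz":[-0.078,-0.07,0],"spin":0},
  {"xyz":[-0.067,-0.08,0],"spin":0},
  {"xyz":[-0.055,-0.089,0],"spin":0},
  {"xyz":[-0.043,-0.095,0],"spin":0},
  {"xyz":[-0.029,-0.101,0],"spin":0},
  {"xyz":[-0.007,-0.039,0],"spin":0},
  {"xyz":[-0.005,-0.039,0],"spin":0},
  {"xyz":[-0.003,-0.039,0],"spin":0},
  {"xyz":[-0.001,-0.039,0],"spin":0},
])

```text
time: 17.9
tool_pos: [493.6, -260.7, 291.6]
tcp_rot: [3.132, 0.001, 0.913]
contact_force: [8.2, -9.7, -5.3]
grip_width: 18.3
finger_force: 30.0
```

```bash
python3 - <<'E'
from h import *
o=bot.get_obs();print(o['contact_force'].round(1));feel(o['contact_force'],o['tool_pos'],c=(528,-209.5))
E
```

```text
[ 8.2 -9.7 -5.3]
angle -123.9 r 61.7 tang -12.2 rad 3.4 z -5.3
```

```bash
python3 - <<'E'
from h import *
crank(-180,-210,10);crank(-210,-270,10);crank(-270,-330,10)
E
```

```text
-180 -> -210 [[0.001, -0.039], [0.003, -0.039], [0.005, -0.039], [0.007, -0.039], [0.01, -0.038], [0.011, -0.038], [0.013, -0.037], [0.015, -0.036], [0.017, -0.035], [0.018, -0.035]]
-210 -> -270 [[0.043, -0.066], [0.05, -0.061], [0.055, -0.055], [0.061, -0.05], [0.066, -0.043], [0.07, -0.035], [0.073, -0.028], [0.076, -0.021], [0.078, -0.012], [0.078, -0.004]]
-270 -> -330 [[0.078, 0.004], [0.078, 0.012], [0.076, 0.021], [0.073, 0.028], [0.07, 0.035], [0.066, 0.043], [0.061, 0.05], [0.055, 0.055], [0.05, 0.061], [0.043, 0.066]]
```

Call:
jog_arm([
  {"xyz":[0.001,-0.039,0],"spin":0},
  {"xyz":[0.003,-0.039,0],"spin":0},
  {"xyz":[0.005,-0.039,0],"spin":0},
  {"xyz":[0.007,-0.039,0],"spin":0},
  {"xyz":[0.01,-0.038,0],"spin":0},
  {"xyz":[0.011,-0.038,0],"spin":0},
  {"xyz":[0.013,-0.037,0],"spin":0},
  {"xyz":[0.015,-0.036,0],"spin":0},
  {"xyz":[0.017,-0.035,0],"spin":0},
  {"xyz":[0.018,-0.035,0],"spin":0},
])

```text
time: 19.15
tool_pos: [473.4, -236.7, 291.6]
tcp_rot: [3.134, 0.004, 0.912]
contact_force: [3.5, -12.9, -3.9]
grip_width: 17.7
finger_force: 30.0
```

```bash
python3 - <<'E'
from h import *
o=bot.get_obs();print(o['contact_force'].round(1),o['moment'].round(2));feel(o['contact_force'],o['tool_pos'],c=(528,-209.5))
E
```

```text
[  3.5 -12.9  -3.9] [-2.59 -0.7  -0.05]
angle -153.5 r 61.0 tang -13.1 rad 2.6 z -3.9
```

Call:
jog_arm([
  {"xyz":[0.043,-0.066,0],"spin":0},
  {"xyz":[0.05,-0.061,0],"spin":0},
  {"xyz":[0.055,-0.055,0],"spin":0},
  {"xyz":[0.061,-0.05,0],"spin":0},
  {"xyz":[0.066,-0.043,0],"spin":0},
  {"xyz":[0.07,-0.035,0],"spin":0},
  {"xyz":[0.073,-0.028,0],"spin":0},
  {"xyz":[0.076,-0.021,0],"spin":0},
  {"xyz":[0.078,-0.012,0],"spin":0},
  {"xyz":[0.078,-0.004,0],"spin":0},
])

```text
time: 20.4
tool_pos: [478.4, -176.0, 291.4]
tcp_rot: [-3.141, 0.006, 0.912]
contact_force: [-10.1, -8.3, 2.2]
grip_width: 18.5
finger_force: 30.0
```

```bash
python3 - <<'E'
from h import *
o=bot.get_obs();print(o['contact_force'].round(1),o['moment'].round(2));feel(o['contact_force'],o['tool_pos'],c=(528,-209.5))
E
```

```text
[-10.1  -8.3   2.2] [-1.83  1.57 -0.01]
angle 146.0 r 59.9 tang -12.5 rad 3.7 z 2.2
```

Call:
jog_arm([
  {"xyz":[0.078,0.004,0],"spin":0},
  {"xyz":[0.078,0.012,0],"spin":0},
  {"xyz":[0.076,0.021,0],"spin":0},
  {"xyz":[0.073,0.028,0],"spin":0},
  {"xyz":[0.07,0.035,0],"spin":0},
  {"xyz":[0.066,0.043,0],"spin":0},
  {"xyz":[0.061,0.05,0],"spin":0},
  {"xyz":[0.055,0.055,0],"spin":0},
  {"xyz":[0.05,0.061,0],"spin":0},
  {"xyz":[0.043,0.066,0],"spin":0},
])

```text
time: 21.65
tool_pos: [532.4, -149.7, 291.2]
tcp_rot: [-3.133, 0.003, 0.914]
contact_force: [-14.2, 2.9, 7.1]
grip_width: 18.1
finger_force: 30.0
```

```bash
python3 - <<'E'
from h import *
o=bot.get_obs();print(o['contact_force'].round(1),o['moment'].round(2));feel(o['contact_force'],o['tool_pos'],c=(528,-209.5))
E
```

```text
[-14.2   2.9   7.1] [ 0.73  2.85 -0.03]
angle 85.8 r 60.0 tang -14.4 rad 1.8 z 7.1
```

Call:
jog_arm([
  {"xyz":[-0.019,-0.032,0],"spin":0},
  {"xyz":[0,0,0],"spin":0},
  {"xyz":[0,0,0],"spin":0},
  {"xyz":[0,0,-0.05],"spin":0.5},
  {"xyz":[0,0,-0.07],"spin":1},
  {"xyz":[0,0,-0.07],"spin":1},
  {"xyz":[0,0,-0.07],"spin":1},
  {"xyz":[0,0,0],"spin":1},
  {"xyz":[0,0,0],"spin":0},
  {"xyz":[0,0,0],"spin":0},
], gripper=34)

```text
time: 22.9
tool_pos: [532.9, -150.3, 311.8]
tcp_rot: [-3.141, -0.0, 0.466]
contact_force: [-0.2, -0.4, -0.4]
grip_width: 31.2
finger_force: 0.0
```

```bash
python3 - <<'E'
from h import *
c=bot.get_calibration('wrist');o=bot.get_obs();im=bot.capture('wrist');t=bot.capture('top')
out=np.zeros((420,790,3),np.uint8);out[:, :400]=im[:, 80:480]
out[:400,400:790]=cv2.resize(t[200:280,296:374],None,fx=5,fy=5)
cv2.imwrite('pics/c5.png',out)
print(o['tool_pos'],o['tcp_rot'][2],o['contact_force'].round(1),project(c,[o['tool_pos']]));np.save('w5.npy',c,allow_pickle=True)
E
```

```text
[ 532.88309051 -150.34200586  311.7624582 ] 0.46568060732616545 [-0.2 -0.4 -0.4] [[276.59251361 266.8880845 ]]
```

View pics/c5.png

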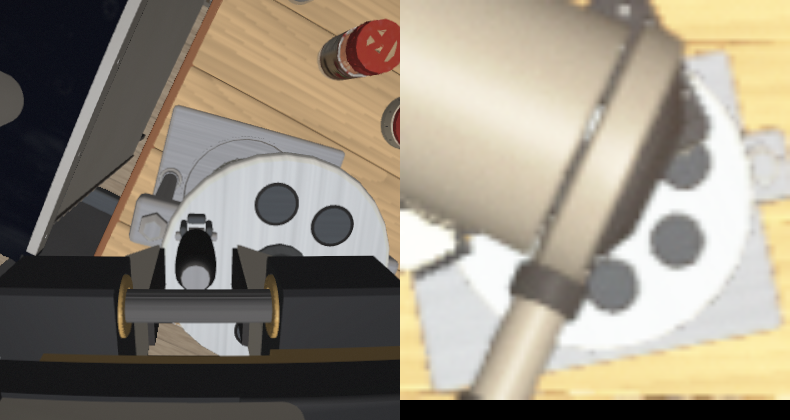

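The wrist crop shows the handle still upright and in line with the tool. Its end is at (276,277) in full-picture pixels and the clevis at (276,230); the projected TCP is at column 276.6.

```bash
python3 - <<'E'
from h import *
c=np.load('w5.npy',allow_pickle=True).item()
t=onplane(c,[[276,277]],331.5)[0];p=onplane(c,[[276.5,229]],272)[0];print(t,p)
R=Ro.from_euler('xyz',[np.pi,0,.4657]).inv();T=np.array([532.9,-150.3,311.8])
print('tool frame tip',R.apply(t-T).round(1),'piv',R.apply(p-T).round(1))
r=51;th=np.linspace(1.64,0,11);P=np.c_[-r*(1-np.cos(th))*-1*-1, r*np.sin(th)]
X=r*np.cos(th);Z=r*np.sin(th)
print(np.c_[-np.diff(X),-np.diff(Z)].__truediv__(80).round(3).tolist())
E
```

```text
[ 537.04042389 -148.0604412   331.5       ] [ 537.0657697  -148.02834555  272.        ]
tool frame tip [  4.7  -0.1 -19.7] piv [ 4.7 -0.2 39.8]
[[-0.104, 0.001], [-0.103, 0.018], [-0.098, 0.035], [-0.091, 0.051], [-0.082, 0.065], [-0.07, 0.077], [-0.057, 0.088], [-0.042, 0.096], [-0.025, 0.101], [-0.009, 0.104]]
```

Call:
jog_arm([
  {"xyz":[0.05,0,0],"spin":0},
  {"xyz":[0,0,0],"spin":0},
  {"xyz":[0,0,0],"spin":0},
  {"xyz":[0,0,0],"spin":0},
  {"xyz":[0,0,0],"spin":0},
  {"xyz":[0,0,0],"spin":0},
  {"xyz":[0,0,0],"spin":0},
  {"xyz":[0,0,0],"spin":0},
  {"xyz":[0,0,0],"spin":0},
  {"xyz":[0,0,0],"spin":0},
], gripper=0)

```text
time: 24.25
tool_pos: [536.3, -147.6, 311.9]
tcp_rot: [-3.14, -0.0, 0.465]
contact_force: [-0.5, 5.4, 1.7]
grip_width: 17.4
finger_force: 30.0
```

Call:
jog_arm([
  {"xyz":[-0.09,0,0.001],"spin":0},
  {"xyz":[-0.095,0,0.018],"spin":0},
  {"xyz":[-0.095,0,0.035],"spin":0},
  {"xyz":[-0.09,0,0.051],"spin":0},
  {"xyz":[-0.082,0,0.065],"spin":0},
  {"xyz":[-0.07,0,0.077],"spin":0},
  {"xyz":[-0.057,0,0.088],"spin":0},
  {"xyz":[-0.042,0,0.096],"spin":0},
  {"xyz":[-0.025,0,0.1],"spin":0},
  {"xyz":[-0.009,0,0.07],"spin":0},
])

```text
time: 25.5
tool_pos: [490.0, -170.6, 264.9]
tcp_rot: [-3.141, -0.003, 0.465]
contact_force: [-4.9, 10.9, 25.5]
grip_width: 17.9
finger_force: 30.0
```

```bash
python3 - <<'E'
from h import *
o=bot.get_obs();print(o['contact_force'].round(1),o['tool_pos'].round(1))
E
```

```text
[-4.9 10.9 25.5] [ 490.  -170.6  264.9]
```

Call:
jog_arm([
  {"xyz":[0,0,-0.03],"spin":0},
  {"xyz":[0,0,0],"spin":0},
  {"xyz":[0,0,0],"spin":0},
  {"xyz":[0,0,0],"spin":0},
  {"xyz":[0,0,-0.1],"spin":0},
  {"xyz":[0,0,-0.3],"spin":0},
  {"xyz":[-0.2,0,-0.3],"spin":0},
  {"xyz":[-0.2,0,-0.3],"spin":0},
  {"xyz":[0,0,0],"spin":0},
  {"xyz":[0,0,0],"spin":0},
], gripper=36)

```text
time: 26.75
tool_pos: [461.0, -186.1, 345.6]
tcp_rot: [-3.141, 0.0, 0.464]
contact_force: [0.2, -0.6, -0.0]
grip_width: 33.2
finger_force: 0.0
```

```bash
python3 - <<'E'
from h import *
c=bot.get_calibration('wrist');o=bot.get_obs();im=bot.capture('wrist');s=bot.capture('scene')
out=np.zeros((420,800,3),np.uint8);out[:, :400]=im[:, 80:480]
out[:320,410:800]=cv2.resize(s[120:200,300:398],None,fx=4,fy=4)[:, :390]
cv2.imwrite('pics/c6.png',out)
print(o['tool_pos'],o['contact_force'].round(1));np.save('w6.npy',c,allow_pickle=True)
E
```

```text
[ 461.01290341 -186.11033972  345.58256636] [ 0.2 -0.6 -0. ]
```

View pics/c6.png

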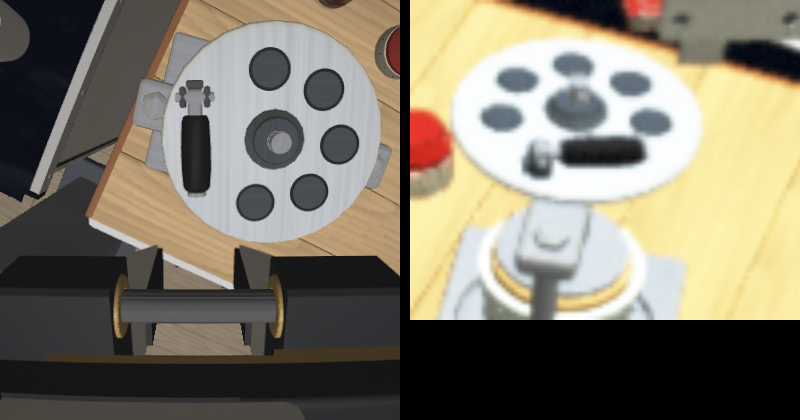

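The handle lies flat on the wheel, its grip at full-picture (276, 115–192), and the spindle has gone down. As a check I press lightly on the grip with the fingers shut.

```bash
python3 - <<'E'
from h import *
c=np.load('w6.npy',allow_pickle=True).item()
P=onplane(c,[[276,115],[276,191]],271);print(P,np.linalg.norm(P[1]-P[0]))
q=P[1]+(P[0]-P[1])*8/48
plan([(q[0],q[1],300,.464)],5)
E
```

```text
[[ 520.42145551 -155.71279265  271.        ]
 [ 477.34278688 -177.19488502  271.        ]] 48.13784357254561
from [ 4.6100e+02 -1.8594e+02  3.4510e+02  4.6000e-01] F [ 1.2 -0.4  0.1] t 26.85
[0.07, -0.0, 0.11, 0.0]
[0.07, -0.0, 0.11, 0.0]
[0.07, -0.0, 0.11, 0.0]
[0.07, -0.0, 0.11, 0.0]
[0.07, -0.0, 0.11, 0.0]
--
```

Call:
jog_arm([
  {"xyz":[0.07,0,0.11],"spin":0},
  {"xyz":[0.07,0,0.11],"spin":0},
  {"xyz":[0.07,0,0.11],"spin":0},
  {"xyz":[0.07,0,0.11],"spin":0},
  {"xyz":[0.07,0,0.11],"spin":0},
  {"xyz":[0,0,0],"spin":0},
  {"xyz":[0,0,0],"spin":0},
  {"xyz":[0,0,0],"spin":0},
  {"xyz":[0,0,0],"spin":0},
  {"xyz":[0,0,0],"spin":0},
], gripper=0)

```text
time: 28.1
tool_pos: [486.0, -173.9, 302.4]
tcp_rot: [3.141, -0.0, 0.464]
contact_force: [-0.1, 0.6, -0.2]
grip_width: 0.5
finger_force: 0.0
```

Call:
jog_arm([
  {"xyz":[0,0,0.1],"spin":0},
  {"xyz":[0,0,0.1],"spin":0},
  {"xyz":[0,0,0.04],"spin":0},
  {"xyz":[0,0,0.03],"spin":0},
  {"xyz":[0,0,0.02],"spin":0},
  {"xyz":[0,0,0],"spin":0},
  {"xyz":[0,0,0],"spin":0},
  {"xyz":[0,0,0],"spin":0},
  {"xyz":[0,0,0],"spin":0},
  {"xyz":[0,0,0],"spin":0},
])

```text
time: 29.35
tool_pos: [486.0, -173.8, 279.1]
tcp_rot: [3.141, -0.0, 0.464]
contact_force: [0.8, -1.1, 0.8]
grip_width: 0.3
finger_force: 0.5
```

Call:
jog_arm([
  {"xyz":[0,0,0.015],"spin":0},
  {"xyz":[0,0,0.01],"spin":0},
  {"xyz":[0,0,0.01],"spin":0},
  {"xyz":[0,0,0],"spin":0},
  {"xyz":[0,0,0],"spin":0},
  {"xyz":[0,0,0],"spin":0},
  {"xyz":[0,0,0],"spin":0},
  {"xyz":[0,0,0],"spin":0},
  {"xyz":[0,0,0],"spin":0},
  {"xyz":[0,0,0],"spin":0},
])

```text
time: 30.6
tool_pos: [486.5, -174.7, 278.2]
tcp_rot: [3.138, -0.002, 0.464]
contact_force: [-2.1, -2.5, 11.7]
grip_width: 0.7
finger_force: 5.5
```

The grip carries 11.7 N at z = 278.2, which is the height expected when fully flat. Now I withdraw straight up.

Call:
jog_arm([
  {"xyz":[0,0,-0.1],"spin":0},
  {"xyz":[0,0,-0.3],"spin":0},
  {"xyz":[0,0,-0.4],"spin":0},
  {"xyz":[0,0,-0.4],"spin":0},
  {"xyz":[-0.3,0,-0.3],"spin":0},
  {"xyz":[-0.5,0,0],"spin":0},
  {"xyz":[-0.3,0,0],"spin":0},
  {"xyz":[0,0,0],"spin":0},
  {"xyz":[0,0,0],"spin":0},
  {"xyz":[0,0,0],"spin":0},
])

```text
time: 31.85
tool_pos: [407.9, -212.8, 395.9]
tcp_rot: [-3.141, -0.0, 0.465]
contact_force: [-0.7, 0.5, 0.3]
grip_width: 0.3
finger_force: 0.0
```

```bash
python3 - <<'E'
from h import *
o=bot.get_obs();print(o['tool_pos'],o['contact_force'].round(1));s=bot.capture('scene');cv2.imwrite('pics/c7.png',cv2.resize(s[90:270,200:400],None,fx=3,fy=3,interpolation=cv2.INTER_CUBIC))
E
```

```text
[ 407.93444879 -212.79765062  395.91940967] [-0.7  0.5  0.3]
```

View pics/c7.png

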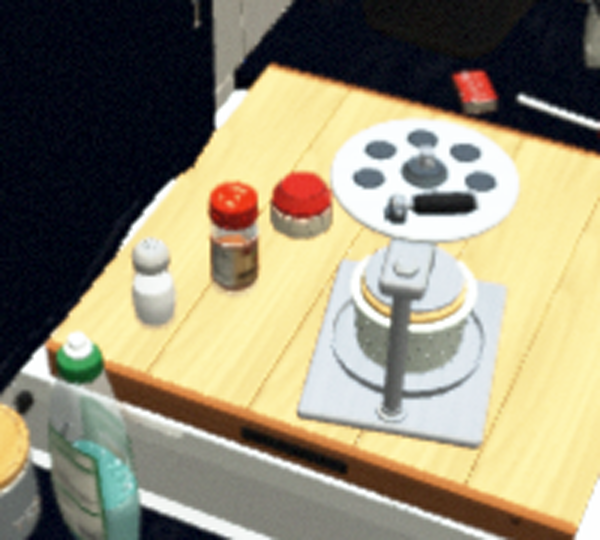

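The picture shows the handle folded flat at (435,205), the plate down on the lid at (415,285), and the mould and the items behind the press still standing. The robot is clear, so I hand in.

```bash
python3 -c "
from plant import bot
print(bot.close_job())"
```

```text
the job is handed in; nothing more can be done
None
```

I handed the job in: the press is loaded about half a turn past touch (0.42–0.58, going by when the crank got heavier), the handle is folded flat again, and the robot is clear with nothing seen knocked over.

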